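Pack the spray gun parts into the caddy's colour bins

TASK

Pack the spray gun's spare parts into the caddy: the brass-ringed air cap into the blue bin, the brass fluid nozzle into the yellow bin and the white filter into the red bin, each left standing upright on the bin's floor as it stands now. Leave the look-alikes where they are: the black hose cap, the blue hose fitting and the red filter do not belong in the caddy.

Things in the scene. Friction and masses are not known exactly. Their poses are not given: they have to be found in the camera images.
- air_cap_mid (a point): the spray gun's air cap, horns up: a ring of brass colour 30 mm in diameter and 12 mm high with a pale metal top and two horns, 24 mm high in all, 40 g, loose on the bench. Grip the brass ring low down, from any side; it is the only solid part for the fingers. The point is its centre, 12 mm above its underside; z up
- fluid_nozzle_mid (a point): the spray gun's fluid nozzle, of brass, standing on its hexagonal foot, cone up: 14 (x) x 16 (y) x 26 mm high, 20 g, loose on the bench. Grip it low, by the hexagon, fingers closing along x. The point is its centre, 13 mm above its underside; z up
- white_filter_mid (a point): the spray gun's paint filter, a white plastic cage standing upright: 46 mm high, a flange 26 mm in diameter and 7 mm high at the foot, above it a round body 20 mm in diameter, at the top a collar 23 mm in diameter and 6 mm high, 30 g, loose on the bench. Grip the body from any side. The point is its centre, 23 mm above its underside; z up
- bin_blue_in (a point): open blue plastic bin, fixed in the caddy at the left of the balance; the three bins stand in a row, any order, centres 68 mm apart. Outside 66 (x) x 90 (y) x 22 mm, walls and floor 3 mm. The point is the centre of the inner floor, 17 mm above the bench (rims 36 mm); x along the row, z up. Between caddy and parts: balance pan 106 mm high, tools to 0.33 m tall behind and right of the parts; pass over the pan's near edge
- bin_yellow_in (a point): open yellow plastic bin, fixed in the caddy at the left of the balance; the three bins stand in a row, any order, centres 68 mm apart. Outside 66 (x) x 90 (y) x 22 mm, walls and floor 3 mm. The point is the centre of the inner floor, 17 mm above the bench (rims 36 mm); x along the row, z up. Between caddy and parts: balance pan 106 mm high, tools to 0.33 m tall behind and right of the parts; pass over the pan's near edge
- bin_red_in (a point): open red plastic bin, fixed in the caddy at the left of the balance; the three bins stand in a row, any order, centres 68 mm apart. Outside 66 (x) x 90 (y) x 22 mm, walls and floor 3 mm. The point is the centre of the inner floor, 17 mm above the bench (rims 36 mm); x along the row, z up. Between caddy and parts: balance pan 106 mm high, tools to 0.33 m tall behind and right of the parts; pass over the pan's near edge
- hose_cap_mid (a point): look-alike of the air cap, to be left alone: a round hose cap all of black plastic, 30 mm in diameter, 24 mm high, with a finger bar on top, loose. The point is 12 mm above its underside
- hose_tail_mid (a point): look-alike of the nozzle, to be left alone: a barbed hose fitting, blue, on a hexagonal foot 17 mm wide, 28 mm high, loose. The point is 14 mm above its underside
- red_filter_mid (a point): look-alike of the white filter, to be left alone: the same cage, 46 mm high and 26 mm wide, of red plastic, loose. The point is 23 mm above its underside

How it is judged:
By the outcome, as a careful person would: the job done as asked, in the order asked, and still so for the second after the job is handed in, with the robot touching nothing.
It also fails if it takes over 96 s, if anything falls off the work surface, if the arm or the gripper's body presses on something with over 40 N, if the wrist force passes 120 N, or if a joint passes its speed limit or range.

ROBOT

A 6-joint arm with a two-finger parallel gripper is mounted at the origin on a cart in front of the work surface, level with it; the furniture and walls round the work are solid. World frame = base frame: x ahead of the robot, y to its left, z up, the work surface at z = 0. Lengths are in mm, angles in rad, forces in N, time in s.
With the tool pointing down it reaches from about 325 to 850 mm from the base axis. Payload 15.5 kg.
Tool frame: the origin (TCP) lies at the very end of the fingers, on their centre line; the grasp point (between the pads) lies robot.tcp_to_grasp behind it (robot.tcp_to_grasp is the distance from the TCP to the grasp point, in mm); z points along the fingers, y is the line along which they close (so a half turn about z gives the same grasp; the last joint's range is limited). The gripper opens to 91 mm and grips with 3 to 60 N. Pads are 32 mm wide; open, the fingers measure 118 mm over their backs; the gripper's body (76 mm by 178 mm) begins 60 mm behind the grasp point.
Start: joints at [-1.222, 0.494, 1.345, -0, 1.302, -0.096], TCP at [268.925, -564.186, 213.915] pointing down, gripper open.
Joint ranges: [-2.91, 2.91], [-0.82, 2.16], [0.22, 2.67], [-1.22, 4.37], [0.12, 2.79], [-3.08, 3.08]. Speed limits (rad/s): [1.89, 1.89, 2.57, 3.01, 3.01, 3.01].

INTERFACE

Orientations are given as a unit quaternion [w, x, y, z].
In Python, from workcell import telemetry, get_image, camera_params, workorder, robot gives the robot as it stands.
- The arm moves only by the tool step_arm, never from a script. Its argument "steps" is a list of rows, each an object of numbers: "fingers": the opening, from 0 (shut) to 1 (fully open); "x", "y", "z": the shift along the tool's x, y, z in cm; "twist": the turn about the tool's z in degrees. A call has 1 to 8 rows; each row shifts and turns the commanded pose from where the row before left it, along the tool's axes as they then stand; what a row does not reach is not made up. A row lasts 1/8 s, in which the tool goes at most 62.5 mm and 10.7 degrees, less where a joint would pass 70% of its speed; a pose out of reach is approached as far as the arm can. A call is refused whole if a number of a shift passes 6.25 or a number of a turn 10.7, either way. A call with a gripper value outside its range is refused whole. The fingers move at their own pace and stop on an object; the grip force is fixed at half the most. Time passes only in rows, so rows that do not move let the fingers close. It gives the time, the measured TCP pose, the force, the opening and the grip force at its end, in the units of the state.
- telemetry.state(): the state, without advancing time (a new reading comes with each control period).
- get_image(name): name is "side" or "top" or "wrist"; returns (picture, depth): 480x640x3 uint8, red, green, blue; 480x640 float32, mm along the optical axis (not along the pixel's ray), 0 where there is no reading.
- camera_params(name): a dict with "camera_matrix" (3x3 intrinsics, pixels), "k1" (the pictures are not rectified: a ray, as slopes to the right and down, at radius r is drawn at 1 + k1 r^2 times it, then the intrinsics apply), "R" (3x3) and "t" (3): a world point X has camera coordinates R X + t. Camera axes: x right, y down, z forward; pixel columns grow to the right and rows downward; lengths in mm; the calibration is good to about 2 mm. A picture is of the moment at which its call begins: read the wrist's pose just before it. camera_params takes no time and is no camera call; for the wrist camera it gives the pose at the moment of the call.
- workorder.finish_job(): hands the job in; it is judged then, once.
The state is a dict: "clock": time; "joint_pos": joint angles; "dq": joint speeds; "effort": joint torques, N m; "tool_pos": TCP position; "tool_rot": TCP orientation; "contact_force": force on the tool from outside, world axes, zero at the start; "moment": the same for the moment, N m; "width": opening from 0.0 (shut) to 1.0 (fully open); "finger_force": force on a finger pad.
Only numpy, scipy, OpenCV 4.12 (cv2) and the standard library are available. Lean on these libraries where they do the work, as an engineer would, in place of code of your own. Each camera call takes 0.05 s, during which the arm holds its last target. There are 200 camera calls.

## Working session

There is one attempt and no reset: what is moved stays moved. The work goes in short steps, Python scripts to look and compute and a tool call to move; the robot and the scene stay as the last step left them, time stands still between calls to the robot, and variables do not carry over. Pictures are saved under pics/ and viewed, at most 17 in all, crops included, and the job is handed in when it is done.

Besides the shell and the picture viewer there is one more tool, called after ">>>" as name(argument=value, ...), one argument or row to a line, values as JSON. step_arm: Moves the arm, as the interface text tells. Its arguments: {"type":"object","properties":{"steps":{"type":"array","items":{"type":"object","properties":{"fingers":{"type":"number"},"x":{"type":"number"},"y":{"type":"number"},"z":{"type":"number"},"twist":{"type":"number"}}}}},"required":["steps"]}

```bash
mkdir -p pics
cat > h.py <<'E'
import numpy as np, cv2
from workcell import telemetry, get_image, camera_params, workorder, robot
def grab(n,tag):
    p=camera_params(n); im,d=get_image(n)
    cv2.imwrite(f'pics/{tag}.png',im[:,:,::-1]); np.savez(f'pics/{tag}.npz',im=im,d=d,K=p['camera_matrix'],k1=p['k1'],R=p['R'],t=p['t'])
def ray(tag,u,v):
    f=np.load(f'pics/{tag}.npz');K=np.array(f['K']);k=float(f['k1'])
    x=cv2.undistortPoints(np.array([[[u,v]]],float),K,np.array([k,0,0,0,0]))[0,0]
    return f,np.array([x[0],x[1],1.])
def atz(tag,u,v,z):
    f,r=ray(tag,u,v);R=f['R'];c=-R.T@f['t'];w=R.T@r
    return c+w*(z-c[2])/w[2]
def dep(tag,u,v):
    f,r=ray(tag,u,v);d=f['d'][int(round(v)),int(round(u))]
    return f['R'].T@(r*d-f['t'])
E
python3 - <<'E'
from h import *
for n in ('top','side','wrist'): grab(n,n+'0')
s=telemetry.state();print(s);print(robot.tcp_to_grasp)
for n in('top','side','wrist'):
  f=np.load(f'pics/{n}0.npz');print(n,f['R'].round(3).tolist(),(-f['R'].T@f['t']).round(),f['K'][0,0],f['k1'])
E
```

```text
{'clock': 0.15, 'joint_pos': array([-1.22148884e+00,  4.94082644e-01,  1.34593036e+00, -2.39403559e-05,
        1.30248382e+00, -9.54897670e-02]), 'dq': array([-0.00256149, -0.00204289, -0.00076233, -0.00105126,  0.00013007,
       -0.00022708]), 'effort': array([ 9.95138289e-04, -8.79198432e+01, -3.82046878e+01,  7.06303027e-02,
        5.02126396e-02, -1.04815897e-04]), 'tool_pos': array([ 268.83432698, -563.94194398,  213.46879956]), 'tool_rot': array([-4.46988635e-04,  9.75370390e-01,  2.20572884e-01, -6.86673443e-05]), 'contact_force': array([-0.67054215,  0.02593949,  0.38303939]), 'moment': array([0.00478866, 0.04029319, 0.02162223]), 'finger_force': 0.0, 'width': 0.9978301754816875}
18.8
top [[-0.002, -1.0, -0.003], [-0.97, 0.003, -0.243], [0.243, 0.002, -0.97]] [ 262.   60. 1006.] 470.3763099956336 0.009401593825250663
side [[-0.809, -0.587, 0.018], [-0.349, 0.455, -0.819], [0.473, -0.669, -0.573]] [  1. 765. 648.] 518.7706116856543 -0.07890322626064578
wrist [[0.431, -0.902, -0.001], [-0.873, -0.417, 0.252], [-0.228, -0.108, -0.968]] [ 332. -534.  384.] 397.46507908867636 -0.07869816392566382
```

View pics/top0.png

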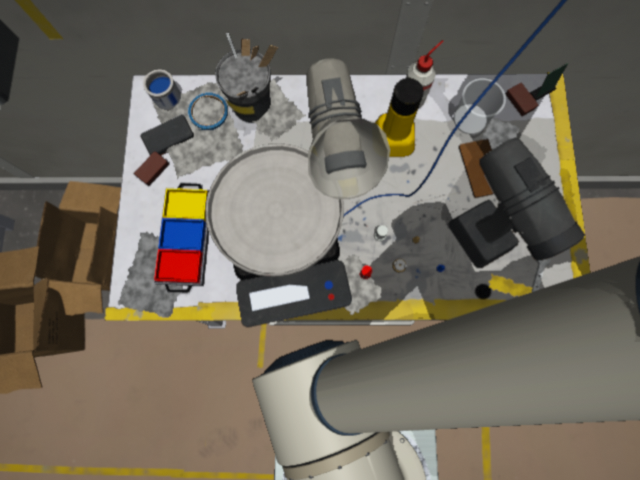

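View pics/side0.png

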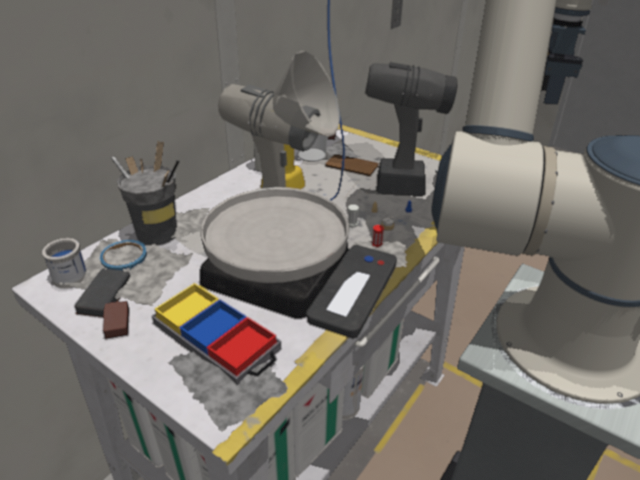

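Run:
```python
from h import *
a=cv2.imread('pics/top0.png');cv2.imwrite('pics/c1.png',cv2.resize(a[210:310,340:500],None,fx=5,fy=5,interpolation=cv2.INTER_CUBIC))
for n,u,v,z in[('white',382,230,46),('red',366,270,46),('cap',399,265,20),('noz',417,240,20),('yel',185,204,17),('blue',182,235,17),('redbin',178,266,17),('panL',208,210,106),('pannear',270,273,106),('panR',342,210,106),('bal',350,262,60)]: print(n,atz('top0',u,v,z).round(),dep('top0',u,v).round())
```

```text
white [506. -63.  46.] [506. -63.  47.]
red [421. -27.  46.] [421. -27.  48.]
cap [ 436. -100.   20.] [ 438. -101.   11.]
noz [ 491. -141.   20.] [ 491. -141.   17.]
yel [574. 365.  17.] [574. 365.  16.]
blue [504. 366.  17.] [503. 365.  20.]
redbin [436. 370.  17.] [437. 371.  13.]
panL [533. 290. 106.] [535. 292. 100.]
pannear [406. 164. 106.] [409. 165.  90.]
panR [532.  23. 106.] [533.  23. 105.]
bal [436.   6.  60.] [445.   3.   7.]
```

View pics/c1.png

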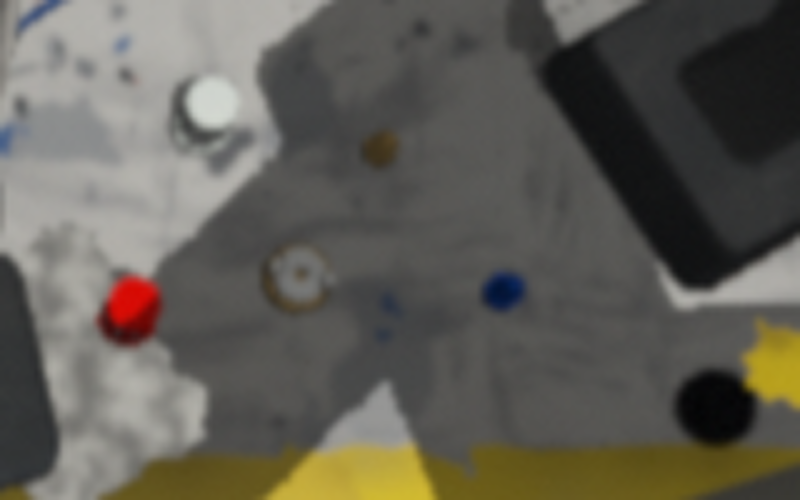

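View pics/wrist0.png

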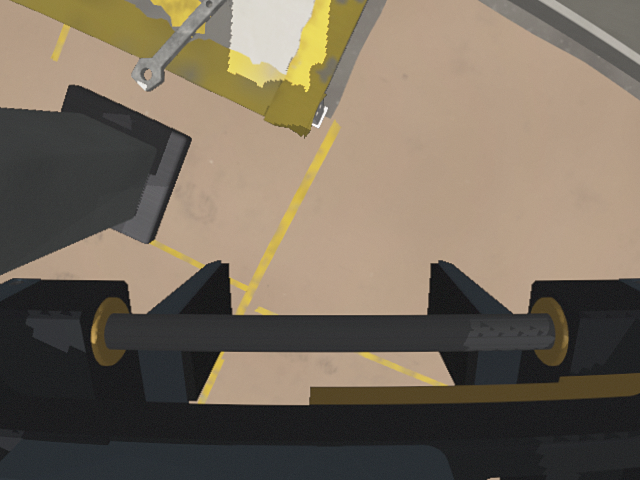

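Run:
```python
from h import *
f=np.load('pics/top0.npz');d=f['d'];im=f['im']
v,u=np.mgrid[0:480,0:640]
x=cv2.undistortPoints(np.stack([u,v],-1).reshape(-1,1,2).astype(float),f['K'],np.array([float(f['k1']),0,0,0,0])).reshape(480,640,2)
P=(np.dstack([x,np.ones((480,640))])*d[...,None]-f['t'])@f['R']
X,Y,Z=P[...,0],P[...,1],P[...,2]
m=(d>0)&(u<350)&(u>195)&(v>140)&(v<290)&(Z>98)&(Z<115)
Q=P[m];c,r=cv2.minEnclosingCircle(Q[:,:2].astype(np.float32));print('pan',c,r,np.percentile(Z[m],[5,50,95,99]))
for xx in range(410,660,20):
  s=m&(abs(X-xx)<6); 
  if s.any():print(xx,Y[s].min().round(),Y[s].max().round())
hsv=cv2.cvtColor(im,cv2.COLOR_RGB2HSV)
reg=(u>145)&(u<215)&(v>180)&(v<292)
for n,lo,hi in(('yel',20,35),('blue',100,130),('red',0,6)):
  k=reg&(hsv[...,0]>=lo)&(hsv[...,0]<=hi)&(hsv[...,1]>150)
  Q=P[k];rim=Q[(Q[:,2]>30)];fl=Q[(Q[:,2]<21)]
  print(n,'rim',np.percentile(rim[:,:2],[1,99],axis=0).round().tolist(),'floor',np.percentile(fl[:,:2],[1,99],axis=0).round().tolist(),cv2.minAreaRect(Q[:,:2].astype(np.float32)))
# height map, 40mm cells: max z
print('cols y from -360 to 240 step40, rows x')
for xx in range(340,760,40):
  print(xx,[int(Z[(d>0)&(abs(X-xx)<20)&(abs(Y-yy)<20)].max(initial=-1)) for yy in range(-360,241,40)])
```

```text
pan (540.664306640625, 157.96726989746094) 140.4949493408203 [ 98.95770904 103.83513141 106.73485802 108.0615645 ]
410 100.0 219.0
430 69.0 249.0
450 51.0 267.0
470 38.0 279.0
490 28.0 289.0
510 23.0 294.0
530 21.0 295.0
550 21.0 296.0
570 288.0 293.0
590 275.0 288.0
610 267.0 279.0
630 251.0 267.0
650 94.0 249.0
yel rim [[262.0, 60.0], [605.0, 405.0]] floor [[547.0, 325.0], [604.0, 403.0]] ((453.74853515625, 215.05343627929688), (481.95947265625, 101.94764709472656), 50.99267578125)
blue rim [[262.0, 60.0], [536.0, 408.0]] floor [[476.0, 327.0], [535.0, 407.0]] ((416.9068603515625, 222.2524871826172), (437.91094970703125, 95.42936706542969), 58.72684860229492)
red rim [[262.0, 60.0], [466.0, 412.0]] floor [[406.0, 330.0], [465.0, 410.0]] ((395.8589172363281, 301.8819580078125), (535.3574829101562, 137.22720336914062), 46.75829315185547)
cols y from -360 to 240 step40, rows x
340 [-1, 3, 3, 5, 5, 707, 5, 5, 10, 25, 26, 28, 27, 27, 28, 25]
380 [9, 9, 26, 7, 4, 5, 5, 4, 10, 25, 30, 26, 27, 27, 27, 27]
420 [285, 292, 290, 5, 30, 5, 26, 23, 49, 47, 27, 107, 108, 107, 107, 108]
460 [284, 300, 302, 294, 5, 5, 22, 23, 6, 18, 108, 106, 90, 90, 90, 107]
500 [5, 302, 309, 307, 30, 23, 26, 50, 49, 253, 266, 279, 89, 89, 89, 92]
540 [-1, 297, 311, 311, 297, 6, 6, 6, 319, 285, 285, 357, 89, 90, 88, 89]
580 [-1, 11, 307, 309, 301, 174, 142, 11, 368, 387, 388, 377, 89, 89, 89, 91]
620 [-1, 15, 14, 292, 6, 251, 10, 10, 4, 353, 366, 333, 90, 89, 90, 106]
660 [-1, -1, 15, 14, 312, 266, 6, 4, -1, 298, 304, 297, 108, 109, 107, 109]
700 [9, 14, 15, 399, 321, 43, 207, 206, -1, 295, 306, 304, 4, 100, 3, 10]
740 [11, 103, 445, 406, 6, 47, 209, 208, 38, 286, 304, 300, 9, 23, 184, 171]
```

```bash
cat >> h.py <<'E'
def cloud(tag):
    f=np.load(f'pics/{tag}.npz');d=f['d'];v,u=np.mgrid[0:480,0:640]
    x=cv2.undistortPoints(np.stack([u,v],-1).reshape(-1,1,2).astype(float),f['K'],np.array([float(f['k1']),0,0,0,0])).reshape(480,640,2)
    P=(np.dstack([x,np.ones((480,640))])*d[...,None]-f['t'])@f['R']; P[d<=0]=np.nan
    return P
E
python3 - <<'E'
from h import *
for tag in('top0','side0'):
  P=cloud(tag).reshape(-1,3);P=P[np.isfinite(P[:,0])]
  print(tag,'heat gun / cable: per z band, pts with 400<x<600,-170<y<60 : count minx miny')
  for z in range(60,420,40):
    q=P[(P[:,0]>400)&(P[:,0]<610)&(P[:,1]>-175)&(P[:,1]<70)&(P[:,2]>z)&(P[:,2]<z+40)]
    if len(q)>3: print(z,len(q),q[q[:,0].argmin()].round(),q[q[:,1].argmin()].round())
s=telemetry.state();from scipy.spatial.transform import Rotation as Ro
R=Ro.from_quat(s['tool_rot'][[1,2,3,0]]).as_matrix()
T=(cloud('wrist0')-s['tool_pos'])@R
for (u,v) in [(215,270),(226,270),(222,300),(200,300),(180,310),(160,370),(180,370),(145,312),(226,390),(205,390),(433,270),(440,300),(470,300),(490,370),(500,330)]: print(u,v,T[v,u].round(1))
E
```

```text
top0 heat gun / cable: per z band, pts with 400<x<600,-170<y<60 : count minx miny
60 1024 [436.  69.  92.] [ 585. -138.   99.]
100 220 [435.  69. 106.] [ 589. -143.  134.]
140 53 [ 590. -142.  143.] [ 603. -152.  176.]
180 22 [ 603. -151.  182.] [ 609. -155.  191.]
220 1101 [510.  34. 251.] [528. -25. 260.]
260 2622 [512.  52. 260.] [549. -43. 292.]
300 413 [551. -40. 301.] [557. -43. 306.]
340 365 [565.  69. 363.] [572. -37. 340.]
380 55 [577.  52. 380.] [588.   1. 383.]
side0 heat gun / cable: per z band, pts with 400<x<600,-170<y<60 : count minx miny
60 1131 [444.  70.  95.] [ 586. -137.   83.]
100 259 [441.  68. 102.] [ 594. -144.  139.]
140 52 [ 589. -137.  141.] [ 605. -151.  176.]
180 245 [554.  52. 213.] [ 606. -152.  185.]
220 877 [509.  28. 248.] [533. -22. 259.]
260 1102 [512.  59. 262.] [549. -40. 293.]
300 754 [550. -35. 304.] [567. -44. 322.]
340 543 [564.  69. 364.] [576. -33. 346.]
380 36 [578.  55. 381.] [588.   5. 382.]
215 270 [ 15.2 -48.4 -10.7]
226 270 [ 12.6 -45.7  -3.1]
222 300 [  3.2 -45.1 -14.8]
200 300 [ 14.4 -45.3 -41.2]
180 310 [ 15.8 -48.2 -52.7]
160 370 [  5.1 -48.7 -71.1]
180 370 [ -3.1 -48.3 -58.2]
145 312 [-487.3 -612.4 1023.9]
226 390 [-786.1 -362.4 1027.8]
205 390 [-785.3 -436.3 1024.4]
433 270 [13.8 46.  -6.3]
440 300 [  4.8  46.4 -18.6]
470 300 [ 16.1  48.9 -45.1]
490 370 [  2.8  48.8 -67.4]
500 330 [ 31.3  36.2 -96.5]
```

>>> step_arm(
  steps=[
    {"x":2.86,"y":-4.37,"z":-0.7},
    {"x":2.86,"y":-4.37,"z":-0.7},
    {"x":2.86,"y":-4.37,"z":-0.7},
    {"x":2.86,"y":-4.37,"z":-0.7},
    {"x":2.86,"y":-4.37,"z":-0.7},
    {"x":2.86,"y":-4.37,"z":-0.7},
    {"x":2.86,"y":-4.37,"z":-0.7},
    {"x":2.86,"y":-4.37,"z":-0.7},
  ],
)

```text
$.steps[0]: bad value
```

>>> step_arm(
  steps=[
    {"x":2.86,"y":-4.37,"z":-0.7,"twist":0,"fingers":1},
    {"x":2.86,"y":-4.37,"z":-0.7,"twist":0,"fingers":1},
    {"x":2.86,"y":-4.37,"z":-0.7,"twist":0,"fingers":1},
    {"x":2.86,"y":-4.37,"z":-0.7,"twist":0,"fingers":1},
    {"x":2.86,"y":-4.37,"z":-0.7,"twist":0,"fingers":1},
    {"x":2.86,"y":-4.37,"z":-0.7,"twist":0,"fingers":1},
    {"x":2.86,"y":-4.37,"z":-0.7,"twist":0,"fingers":1},
    {"x":2.86,"y":-4.37,"z":-0.7,"twist":0,"fingers":1},
  ],
)

```text
clock: 1.15
tool_pos: [324.9, -148.6, 270.1]
tool_rot: [0.0, 0.975, 0.22, 0.0]
contact_force: [1.0, -0.7, -0.7]
width: 1.001
finger_force: 0.0
```

>>> step_arm(
  steps=[
    {"x":0,"y":0,"z":0,"twist":-9.22,"fingers":0.7},
    {"x":0,"y":0,"z":0,"twist":-9.22,"fingers":0.7},
    {"x":0,"y":0,"z":0,"twist":-9.22,"fingers":0.7},
    {"x":0,"y":0,"z":0,"twist":-9.22,"fingers":0.7},
    {"x":0,"y":0,"z":0,"twist":-9.22,"fingers":0.7},
    {"x":0,"y":0,"z":0,"twist":-9.22,"fingers":0.7},
    {"x":0,"y":0,"z":0,"twist":-9.22,"fingers":0.7},
    {"x":0,"y":6,"z":2,"twist":0,"fingers":0.7},
  ],
)

```text
clock: 2.15
tool_pos: [383.8, -150.6, 251.2]
tool_rot: [0.001, 0.706, 0.708, 0.0]
contact_force: [0.3, -1.2, 0.5]
width: 0.7
finger_force: 0.0
```

Run:
```python
from h import *
grab('wrist','w1');s=telemetry.state();print(s['tool_pos'],s['tool_rot'],s['joint_pos'].round(2))
```

```text
[ 390.69207702 -150.83740274  248.04584138] [0.0009545  0.70747261 0.70673956 0.00088705] [-0.51  0.16  1.77  0.    1.21 -0.51]
```

View pics/w1.png

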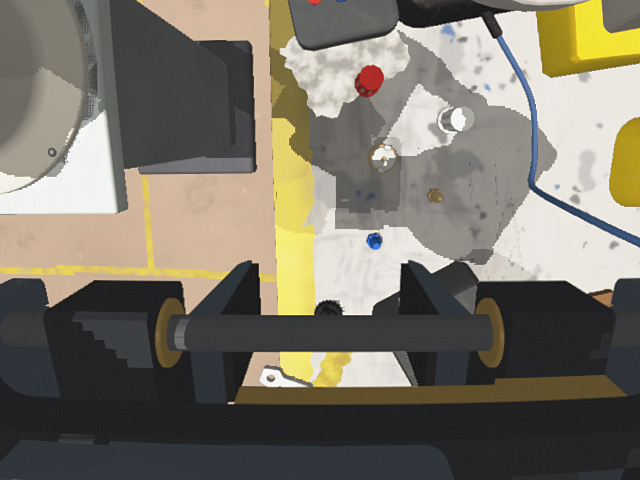

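Run:
```python
from h import *
a=cv2.imread('pics/w1.png');cv2.imwrite('pics/c2.png',cv2.resize(a[95:215,355:475],None,fx=5,fy=5,interpolation=cv2.INTER_CUBIC))
P=cloud('w1')
for n,u,v,z in[('cap',383,157,12),('noz',436,196,15),('white',457,118,46)]: print(n,atz('w1',u,v,z).round(1),P[v,u].round(1))
f=np.load('pics/w1.npz');d=f['d']
for n,(x,y),zr in[('cap',(437,-101),(4,14)),('noz',(491,-141),(6,30)),('white',(506,-63),(42,52))]:
  m=(np.hypot(P[...,0]-x,P[...,1]-y)<25)&(P[...,2]>zr[0])&(P[...,2]<zr[1]);q=P[m][:,:2];print(n,m.sum(),q.min(0).round(1),q.max(0).round(1),((q.min(0)+q.max(0))/2).round(1))
```

```text
cap [ 437.9 -100.    12. ] [ 438.  -100.    11.2]
noz [ 493.9 -139.1   15. ] [ 492.2 -138.2   21.2]
white [500.5 -62.3  46. ] [500.6 -62.3  45.9]
cap 190 [ 423.  -115.5] [451.5 -87.1] [ 437.2 -101.3]
noz 152 [ 487.3 -146.7] [ 499.7 -133.8] [ 493.5 -140.2]
white 488 [494.1 -73.9] [517.1 -51.5] [505.6 -62.7]
```

View pics/c2.png

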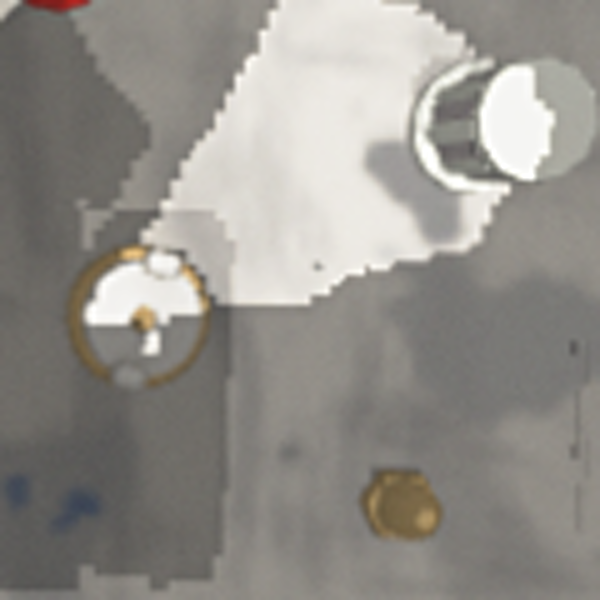

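Run:
```python
from h import *
s=telemetry.state();print(s['clock'],s['tool_pos'],s['tool_rot'],s['dq'].round(3))
```

```text
2.2 [ 390.69207702 -150.83740274  248.04584138] [0.0009545  0.70747261 0.70673956 0.00088705] [-0.039 -0.055  0.067 -0.003  0.051 -0.076]
```

>>> step_arm(
  steps=[
    {"x":1.25,"y":1.15,"z":3,"twist":0,"fingers":0.65},
    {"x":1.25,"y":1.15,"z":3,"twist":0,"fingers":0.65},
    {"x":1.25,"y":1.15,"z":3,"twist":0,"fingers":0.65},
    {"x":1.25,"y":1.15,"z":3,"twist":0,"fingers":0.65},
    {"x":0,"y":0,"z":0,"twist":0,"fingers":0.65},
    {"x":0,"y":0,"z":0,"twist":0,"fingers":0.65},
  ],
)

```text
clock: 2.95
tool_pos: [430.3, -100.4, 130.8]
tool_rot: [0.0, 0.707, 0.707, -0.0]
contact_force: [0.1, -0.1, 0.4]
width: 0.65
finger_force: 0.0
```

>>> step_arm(
  steps=[
    {"x":0,"y":0.7,"z":3.1,"twist":0,"fingers":0.65},
    {"x":0,"y":0,"z":4,"twist":0,"fingers":0.65},
    {"x":0,"y":0,"z":3.5,"twist":0,"fingers":0.65},
    {"x":0,"y":0,"z":1.5,"twist":0,"fingers":0.65},
    {"x":0,"y":0,"z":0.5,"twist":0,"fingers":0.65},
    {"x":0,"y":0,"z":0,"twist":0,"fingers":0.65},
  ],
)

```text
clock: 3.7
tool_pos: [437.7, -100.6, 4.9]
tool_rot: [0.001, 0.707, 0.707, 0.0]
contact_force: [-0.2, 0.4, 0.7]
width: 0.652
finger_force: 0.0
```

>>> step_arm(
  steps=[
    {"x":0,"y":0,"z":0,"twist":0,"fingers":0.2},
    {"x":0,"y":0,"z":0,"twist":0,"fingers":0.2},
    {"x":0,"y":0,"z":0,"twist":0,"fingers":0.2},
    {"x":0,"y":0,"z":0,"twist":0,"fingers":0.2},
    {"x":0,"y":0,"z":0,"twist":0,"fingers":0.2},
    {"x":0,"y":0,"z":0,"twist":0,"fingers":0.2},
  ],
)

```text
clock: 4.45
tool_pos: [437.4, -100.1, 4.3]
tool_rot: [0.0, 0.707, 0.707, 0.0]
contact_force: [-0.3, -0.5, 6.5]
width: 0.298
finger_force: 30.1
```

>>> step_arm(
  steps=[
    {"x":0,"y":0,"z":-2,"twist":0,"fingers":0.2},
    {"x":0,"y":0,"z":-4.5,"twist":0,"fingers":0.2},
    {"x":0,"y":0,"z":-5,"twist":0,"fingers":0.2},
    {"x":0,"y":-2,"z":-5,"twist":0,"fingers":0.2},
    {"x":1,"y":-4,"z":0,"twist":0,"fingers":0.2},
    {"x":4,"y":0,"z":0,"twist":0,"fingers":0.2},
    {"x":5,"y":0,"z":0,"twist":0,"fingers":0.2},
    {"x":5,"y":0,"z":0,"twist":0,"fingers":0.2},
  ],
)

```text
clock: 5.45
tool_pos: [377.0, 51.1, 169.2]
tool_rot: [0.0, 0.707, 0.707, 0.0]
contact_force: [0.9, 0.0, -0.2]
width: 0.294
finger_force: 29.6
```

>>> step_arm(
  steps=[
    {"x":5,"y":0,"z":0,"twist":0,"fingers":0.2},
    {"x":5,"y":0,"z":0,"twist":0,"fingers":0.2},
    {"x":5,"y":0,"z":0,"twist":0,"fingers":0.2},
    {"x":4.2,"y":3,"z":0,"twist":0,"fingers":0.2},
    {"x":4.2,"y":3,"z":0,"twist":0,"fingers":0.2},
    {"x":4.2,"y":3,"z":0,"twist":0,"fingers":0.2},
    {"x":4.2,"y":3,"z":0,"twist":0,"fingers":0.2},
    {"x":0,"y":0,"z":0,"twist":0,"fingers":0.2},
  ],
)

```text
clock: 6.45
tool_pos: [498.5, 370.3, 168.4]
tool_rot: [-0.0, 0.706, 0.708, 0.0]
contact_force: [-0.4, -0.3, -1.4]
width: 0.292
finger_force: 29.6
```

Run:
```python
from h import *
s=telemetry.state();print(s['tool_pos'],s['tool_rot'],s['width'],s['finger_force'],s['contact_force'])
for n in('side','top','wrist'): grab(n,n[0]+'3')
A=[cv2.imread(f'pics/{n}3.png') for n in'stw']
cv2.imwrite('pics/v3.png',np.hstack([cv2.resize(A[0][180:480,100:400],(400,400)),cv2.resize(A[2],(400,400))]))
```

```text
[498.45929173 370.31783188 168.39220706] [-2.36457559e-05  7.06436925e-01  7.07775880e-01  4.16060445e-04] 0.2921333275185006 29.594864844293625 [-0.43787311 -0.3098444  -1.44072664]
```

View pics/v3.png

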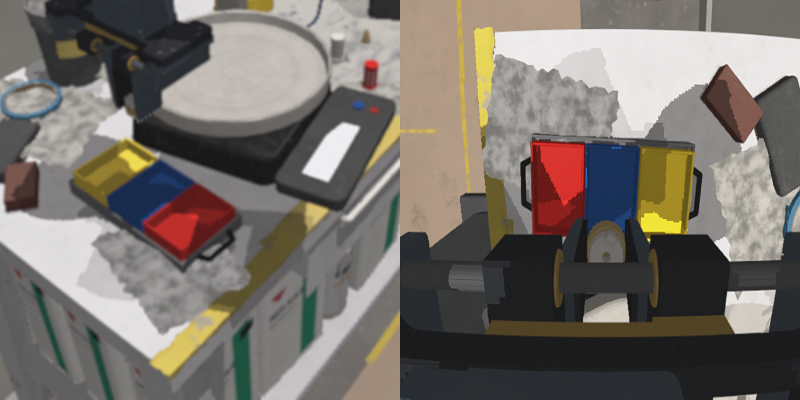

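Run:
```python
from h import *
a=cv2.imread('pics/w3.png');cv2.imwrite('pics/c3.png',cv2.resize(a[120:400,180:480],None,fx=2,fy=2,interpolation=cv2.INTER_CUBIC))
from scipy.spatial.transform import Rotation as Ro
s=telemetry.state();R=Ro.from_quat(s['tool_rot'][[1,2,3,0]]).as_matrix()
W=cloud('w3');T=(W-s['tool_pos'])@R
m=(abs(T[...,1])<13)&(abs(T[...,0])<30)&(T[...,2]>-40)&(T[...,2]<30);q=T[m];print(len(q),q.min(0),q.max(0),np.percentile(q,[5,50,95],axis=0).round(1))
# finger silhouettes from side cam
S=(cloud('s3')-s['tool_pos'])@R
for z in range(-60,6,6):
  k=(abs(S[...,2]-z)<3)&(abs(S[...,0])<25)&(abs(S[...,1])<40)
  if k.any(): print(z,S[k][:,1].min().round(1),S[k][:,1].max().round(1),k.sum())
# bin rims from wrist
rgb=np.load('pics/w3.npz')['im'];h=cv2.cvtColor(rgb,cv2.COLOR_RGB2HSV)
for n,lo,hi in(('yel',20,35),('blue',100,125),('red',0,6)):
  for tag in('w3','t3'):
    C=cloud(tag);h=cv2.cvtColor(np.load(f'pics/{tag}.npz')['im'],cv2.COLOR_RGB2HSV)
    k=(h[...,0]>=lo)&(h[...,0]<=hi)&(h[...,1]>140)&(C[...,2]<45)&(C[...,2]>8)&(C[...,1]>310)&(C[...,0]>380)&(C[...,0]<640)
    for y in(340,370,400):
      kk=k&(abs(C[...,1]-y)<6)
      if kk.sum()>10: print(n,tag,y,np.percentile(C[kk][:,0],[1,99]).round(1))
    r=C[k];print(n,tag,'y',np.percentile(r[:,1],[0.5,99.5]).round(1))
```

```text
2650 [ -6.47521873 -12.99344262 -20.39003016] [14.92062377 12.98651189  4.23050718] [[ -2.7 -11.1 -18.3]
 [  6.5  -0.  -12.9]
 [ 13.7  11.1  -0.5]]
-60 -27.3 29.9 61
-54 -26.4 27.6 79
-48 -25.4 28.5 95
-42 -25.0 28.3 99
-36 -25.5 27.6 103
-30 -25.3 25.7 111
-24 -24.4 25.4 121
-18 -23.3 23.6 141
-12 -23.6 26.3 151
-6 -22.8 24.1 121
0 -20.0 22.8 69
yel w3 340 [536.6 601.5]
yel w3 370 [537.7 602.1]
yel w3 400 [539.1 603.7]
yel w3 y [319.4 407.6]
yel t3 340 [538.1 602.5]
yel t3 370 [538.8 604.1]
yel t3 400 [541.2 604.4]
yel t3 y [315.3 404.6]
blue w3 340 [470.  532.3]
blue w3 370 [470.5 534. ]
blue w3 400 [471.8 535.4]
blue w3 y [324.2 410.6]
blue t3 340 [468.9 533.6]
blue t3 370 [471.6 535.2]
blue t3 y [317.9 394. ]
red w3 340 [401.3 466.4]
red w3 370 [402.8 467.4]
red w3 400 [403.5 468.8]
red w3 y [325.  413.3]
red t3 340 [400.4 463.7]
red t3 370 [401.5 464.9]
red t3 400 [425.2 464.4]
red t3 y [320.9 410.5]
```

View pics/c3.png

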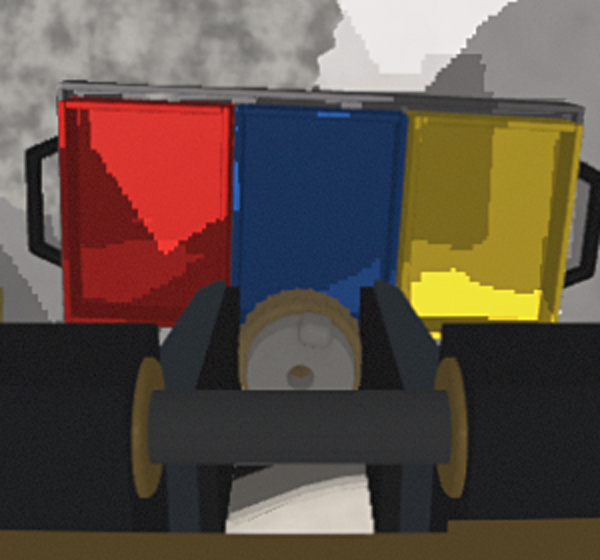

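>>> step_arm(
  steps=[
    {"x":-0.3,"y":0.45,"z":3.5,"twist":0,"fingers":0.2},
    {"x":0,"y":0,"z":4,"twist":0,"fingers":0.2},
    {"x":0,"y":0,"z":3.5,"twist":0,"fingers":0.2},
    {"x":0,"y":0,"z":2,"twist":0,"fingers":0.2},
    {"x":0,"y":0,"z":0,"twist":0,"fingers":0.2},
    {"x":0,"y":0,"z":0,"twist":0,"fingers":0.2},
  ],
)

```text
clock: 7.35
tool_pos: [501.9, 364.7, 40.3]
tool_rot: [0.0, 0.707, 0.707, 0.0]
contact_force: [0.3, -0.4, -0.2]
width: 0.294
finger_force: 29.6
```

>>> step_arm(
  steps=[
    {"x":0,"y":0.1,"z":0.8,"twist":0,"fingers":0.2},
    {"x":0,"y":0,"z":0.6,"twist":0,"fingers":0.2},
    {"x":0,"y":0,"z":0.4,"twist":0,"fingers":0.2},
    {"x":0,"y":0,"z":0,"twist":0,"fingers":0.2},
    {"x":0,"y":0,"z":0,"twist":0,"fingers":0.2},
  ],
)

```text
clock: 7.98
tool_pos: [502.5, 364.9, 21.3]
tool_rot: [0.0, 0.707, 0.707, -0.0]
contact_force: [-1.5, -2.2, 5.4]
width: 0.296
finger_force: 30.0
```

>>> step_arm(
  steps=[
    {"x":0,"y":0,"z":0,"twist":0,"fingers":0.37},
    {"x":0,"y":0,"z":0,"twist":0,"fingers":0.37},
    {"x":0,"y":0,"z":0,"twist":0,"fingers":0.37},
    {"x":0,"y":0,"z":-0.5,"twist":0,"fingers":0.37},
    {"x":0,"y":0,"z":-1.5,"twist":0,"fingers":0.37},
    {"x":0,"y":0,"z":-3,"twist":0,"fingers":0.37},
    {"x":0,"y":0,"z":-4.5,"twist":0,"fingers":0.37},
    {"x":0,"y":0,"z":-5,"twist":0,"fingers":0.37},
  ],
)

```text
clock: 8.98
tool_pos: [502.3, 364.8, 168.4]
tool_rot: [-0.0, 0.707, 0.707, -0.0]
contact_force: [-0.3, 0.4, 0.5]
width: 0.37
finger_force: 0.0
```

>>> step_arm(
  steps=[
    {"x":-4.2,"y":-3,"z":0,"twist":0,"fingers":0.37},
    {"x":-4.2,"y":-3,"z":0,"twist":0,"fingers":0.37},
    {"x":-4.2,"y":-3,"z":0,"twist":0,"fingers":0.37},
    {"x":-4.2,"y":-3,"z":0,"twist":0,"fingers":0.37},
    {"x":-5,"y":0,"z":0,"twist":0,"fingers":0.37},
    {"x":-5,"y":0,"z":0,"twist":0,"fingers":0.37},
    {"x":-5,"y":0,"z":0,"twist":0,"fingers":0.37},
    {"x":-5,"y":0,"z":0,"twist":0,"fingers":0.37},
  ],
)

```text
clock: 9.98
tool_pos: [382.9, -4.7, 167.2]
tool_rot: [0.001, 0.707, 0.707, 0.001]
contact_force: [0.6, 0.8, -0.3]
width: 0.373
finger_force: 0.0
```

Run:
```python
from h import *
grab('side','s4')
C=cloud('s4');m=(abs(C[...,0]-503)<25)&(abs(C[...,1]-366)<35)&(C[...,2]>22)&(C[...,2]<60);q=C[m]
print(q.min(0),q.max(0),len(q))
v,u=np.where(m);a=cv2.imread('pics/s4.png');cv2.imwrite('pics/c4.png',cv2.resize(a[280:380,150:290],None,fx=4,fy=4,interpolation=cv2.INTER_CUBIC))
```

```text
[487.56951473 351.11968156  22.0592422 ] [514.67214356 380.03658022  41.45871269] 248
```

View pics/c4.png

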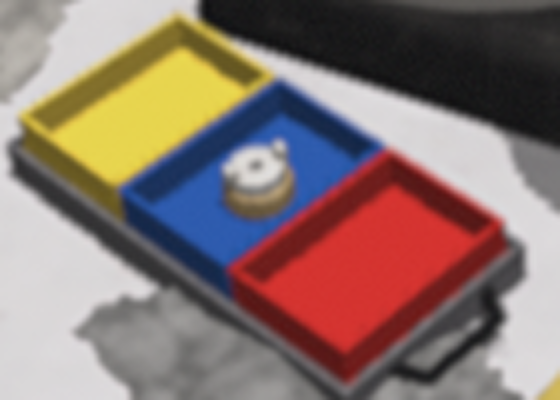

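>>> step_arm(
  steps=[
    {"x":-5,"y":0,"z":0,"twist":0,"fingers":0.37},
    {"x":-5,"y":2,"z":0,"twist":0,"fingers":0.37},
    {"x":-2,"y":4,"z":1.5,"twist":0,"fingers":0.37},
    {"x":0,"y":0,"z":1.5,"twist":0,"fingers":0.37},
    {"x":0,"y":0,"z":0,"twist":0,"fingers":0.37},
  ],
)

```text
clock: 10.65
tool_pos: [442.3, -123.0, 136.1]
tool_rot: [-0.001, 0.707, 0.707, -0.0]
contact_force: [-0.3, 0.8, 1.0]
width: 0.371
finger_force: 0.0
```

Run:
```python
from h import *
s=telemetry.state();print(s['tool_pos'])
grab('wrist','w5')
C=cloud('w5');m=(np.hypot(C[...,0]-493,C[...,1]+140)<20)&(C[...,2]>4)&(C[...,2]<32);q=C[m];print(q.min(0),q.max(0))
v,u=np.where(m);print(u.mean(),v.mean());u0,v0=int(u.mean())-40,int(v.mean())-40
hx=C[m&(C[...,2]<13)&(C[...,2]>5)];print('hex',hx[:,:2].min(0),hx[:,:2].max(0))
a=cv2.imread('pics/w5.png');cv2.imwrite('pics/c5.png',cv2.resize(a[v0:v0+80,u0:u0+80],None,fx=7,fy=7,interpolation=cv2.INTER_CUBIC))
for tag in('top0','side0','w1','w5'):
  P=cloud(tag).reshape(-1,3)
  print(tag)
  for z in range(60,340,40):
    k=P[(P[:,0]>400)&(P[:,0]<600)&(P[:,1]>-260)&(P[:,1]<-100)&(P[:,2]>z)&(P[:,2]<z+40)]
    if len(k)>3: i=k[:,1].argmax();j=k[:,0].argmin();print(z,len(k),k[i].round(),k[j].round())
```

```text
[ 442.32964566 -123.00426755  136.08552677]
[ 487.53859202 -146.17895459    4.32077456] [ 502.69881534 -132.57652641   26.79012381]
397.9339622641509 251.8679245283019
hex [ 487.53859202 -146.17895459] [ 502.69881534 -132.57652641]
top0
60 191 [ 587. -130.   67.] [ 466. -259.   60.]
100 43 [ 585. -133.  105.] [ 507. -260.  133.]
140 75 [ 590. -140.  142.] [ 506. -260.  160.]
180 37 [ 513. -251.  206.] [ 501. -260.  200.]
220 169 [ 572. -204.  260.] [ 454. -259.  255.]
260 1760 [ 567. -202.  268.] [ 455. -259.  260.]
300 865 [ 567. -217.  301.] [ 495. -258.  300.]
side0
60 146 [ 586. -126.   61.] [ 459. -258.   61.]
100 79 [ 589. -132.  103.] [ 500. -260.  127.]
140 98 [ 592. -137.  148.] [ 499. -260.  145.]
180 182 [ 517. -244.  212.] [ 493. -259.  209.]
220 770 [ 565. -200.  260.] [ 451. -259.  258.]
260 1160 [ 570. -199.  266.] [ 453. -254.  262.]
300 170 [ 572. -218.  301.] [ 505. -260.  300.]
w1
60 198 [ 586. -128.   62.] [ 514. -239.   60.]
100 334 [ 584. -132.  101.] [ 581. -137.  107.]
140 372 [ 588. -139.  142.] [ 587. -139.  141.]
220 284 [ 421. -133.  257.] [ 415. -157.  258.]
260 2022 [ 418. -133.  285.] [ 415. -135.  290.]
300 4995 [ 437. -112.  338.] [ 415. -137.  301.]
w5
60 425 [ 585. -128.   60.] [ 581. -134.   96.]
100 580 [ 463. -106.  138.] [ 418. -107.  138.]
140 2863 [ 464. -105.  177.] [ 413. -107.  175.]
180 4185 [ 462. -104.  220.] [ 413. -107.  180.]
220 9922 [ 463. -100.  245.] [ 400. -102.  237.]
260 257 [ 419. -100.  262.] [ 400. -100.  263.]
```

View pics/c5.png

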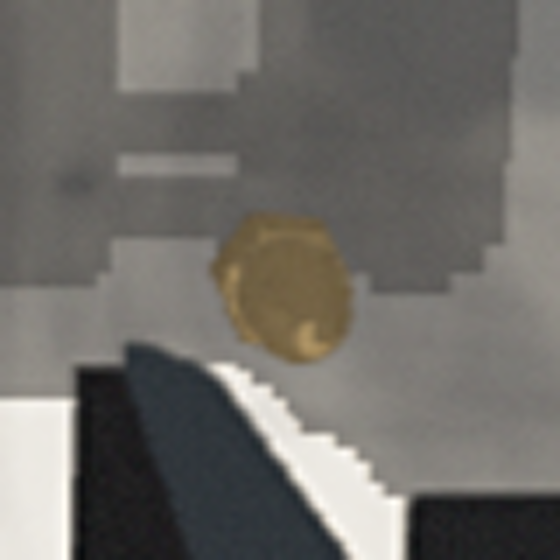

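>>> step_arm(
  steps=[
    {"x":0,"y":0,"z":0,"twist":9.25,"fingers":0.4},
    {"x":0,"y":0,"z":0,"twist":9.25,"fingers":0.4},
    {"x":0,"y":0,"z":0,"twist":9.25,"fingers":0.4},
    {"x":0,"y":0,"z":0,"twist":9.25,"fingers":0.4},
    {"x":0.9,"y":2.6,"z":2,"twist":0,"fingers":0.4},
    {"x":0.9,"y":2.6,"z":2,"twist":0,"fingers":0.4},
    {"x":0,"y":0,"z":2,"twist":0,"fingers":0.4},
    {"x":0,"y":0,"z":0,"twist":0,"fingers":0.4},
  ],
)

```text
clock: 11.7
tool_pos: [494.5, -139.4, 76.2]
tool_rot: [-0.001, 0.895, 0.447, -0.001]
contact_force: [-1.6, -0.2, 0.7]
width: 0.399
finger_force: 0.0
```

Run:
```python
from h import *
from scipy.spatial.transform import Rotation as Ro
grab('wrist','w6');s=telemetry.state();print(s['tool_pos'],s['tool_rot'],s['contact_force'])
R=Ro.from_quat(s['tool_rot'][[1,2,3,0]]).as_matrix();C=cloud('w6')
m=(np.hypot(C[...,0]-494,C[...,1]+140)<18)&(C[...,2]>4)&(C[...,2]<32);T=(C-s['tool_pos'])@R
q=T[m];print(len(q),q.min(0).round(1),q.max(0).round(1))
for z in (6,10,14,18,22,26):
  k=m&(abs(C[...,2]-z)<2); 
  if k.any():print(z,k.sum(),T[k].min(0).round(1),T[k].max(0).round(1))
v,u=np.where(m);u0,v0=int(u.mean())-60,int(v.mean())-60
a=cv2.imread('pics/w6.png');cv2.imwrite('pics/c6.png',cv2.resize(a[v0:v0+120,u0:u0+120],None,fx=5,fy=5,interpolation=cv2.INTER_CUBIC))
```

```text
[ 494.82091862 -139.59982993   76.91006908] [-1.89047559e-04  8.94739020e-01  4.46589325e-01 -1.58536214e-04] [-0.35270284 -0.24024631  0.42767464]
473 [-5.5 -6.2 48.8] [ 7.8  7.7 72.8]
6 85 [-4.6 -6.2 68.9] [ 7.7  7.7 72.8]
10 81 [-3.2 -6.2 64.9] [ 7.8  7.  68.9]
14 41 [-0.3 -4.8 60.9] [ 5.8  6.2 64.9]
18 87 [-5.5 -4.7 57. ] [ 5.7  6.1 60.7]
22 106 [-4.5 -4.1 52.9] [ 4.9  5.5 56.9]
26 72 [-2.6 -2.2 49.3] [ 3.1  3.  52.8]
```

View pics/c6.png

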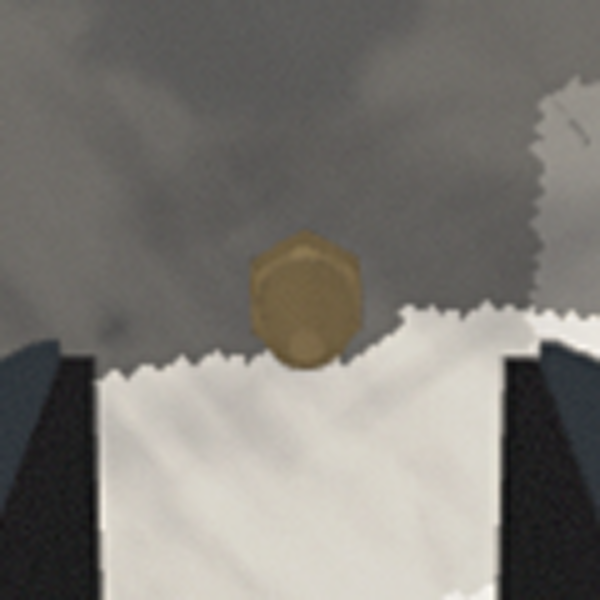

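>>> step_arm(
  steps=[
    {"x":0,"y":0.05,"z":2.5,"twist":0,"fingers":0.4},
    {"x":0,"y":0,"z":2.5,"twist":0,"fingers":0.4},
    {"x":0,"y":0,"z":1.5,"twist":0,"fingers":0.4},
    {"x":0,"y":0,"z":0.7,"twist":0,"fingers":0.4},
    {"x":0,"y":0,"z":0,"twist":0,"fingers":0.4},
    {"x":0,"y":0,"z":0,"twist":0,"fingers":0.4},
  ],
)

```text
clock: 12.5
tool_pos: [495.9, -140.4, 4.8]
tool_rot: [0.0, 0.895, 0.446, 0.0]
contact_force: [-0.1, -0.4, -0.1]
width: 0.401
finger_force: 0.0
```

>>> step_arm(
  steps=[
    {"x":0,"y":0,"z":0,"twist":0,"fingers":0.05},
    {"x":0,"y":0,"z":0,"twist":0,"fingers":0.05},
    {"x":0,"y":0,"z":0,"twist":0,"fingers":0.05},
    {"x":0,"y":0,"z":0,"twist":0,"fingers":0.05},
    {"x":0,"y":0,"z":0,"twist":0,"fingers":0.05},
    {"x":0,"y":0,"z":0,"twist":0,"fingers":0.05},
  ],
)

```text
clock: 13.25
tool_pos: [495.7, -140.3, 4.3]
tool_rot: [0.0, 0.895, 0.446, 0.0]
contact_force: [0.1, 0.0, 4.7]
width: 0.134
finger_force: 30.0
```

>>> step_arm(
  steps=[
    {"x":0,"y":0,"z":-1.5,"twist":0,"fingers":0.05},
    {"x":0,"y":0,"z":-4,"twist":0,"fingers":0.05},
    {"x":0,"y":-5,"z":0,"twist":0,"fingers":0.05},
    {"x":0,"y":-5,"z":-2,"twist":0,"fingers":0.05},
    {"x":0,"y":0,"z":-4.5,"twist":-9.25,"fingers":0.05},
    {"x":0,"y":0,"z":-4.5,"twist":-9.25,"fingers":0.05},
    {"x":0,"y":0,"z":0,"twist":-9.25,"fingers":0.05},
    {"x":0,"y":0,"z":0,"twist":-9.25,"fingers":0.05},
  ],
)

```text
clock: 14.25
tool_pos: [415.8, -80.2, 170.5]
tool_rot: [0.001, 0.705, 0.709, 0.0]
contact_force: [-0.9, -1.2, -0.5]
width: 0.136
finger_force: 30.0
```

>>> step_arm(
  steps=[
    {"x":1,"y":-3.6,"z":0,"twist":0,"fingers":0.05},
    {"x":5,"y":0,"z":0,"twist":0,"fingers":0.05},
    {"x":5,"y":0,"z":0,"twist":0,"fingers":0.05},
    {"x":5,"y":0,"z":0,"twist":0,"fingers":0.05},
    {"x":5,"y":0,"z":0,"twist":0,"fingers":0.05},
    {"x":5,"y":0,"z":0,"twist":0,"fingers":0.05},
    {"x":4.6,"y":3.2,"z":0,"twist":0,"fingers":0.05},
    {"x":4.6,"y":3.2,"z":0,"twist":0,"fingers":0.05},
  ],
)

```text
clock: 15.25
tool_pos: [443.8, 273.7, 170.2]
tool_rot: [0.0, 0.707, 0.708, 0.0]
contact_force: [0.7, -0.5, 1.1]
width: 0.135
finger_force: 30.0
```

>>> step_arm(
  steps=[
    {"x":4.6,"y":4.2,"z":0,"twist":0,"fingers":0.05},
    {"x":4.6,"y":4.2,"z":0,"twist":0,"fingers":0.05},
    {"x":0,"y":4.2,"z":0,"twist":0,"fingers":0.05},
    {"x":0,"y":0,"z":3,"twist":0,"fingers":0.05},
    {"x":0,"y":0,"z":5,"twist":0,"fingers":0.05},
    {"x":0,"y":0,"z":3,"twist":0,"fingers":0.05},
    {"x":0,"y":0,"z":1,"twist":0,"fingers":0.05},
    {"x":0,"y":0,"z":0,"twist":0,"fingers":0.05},
  ],
)

```text
clock: 16.25
tool_pos: [569.6, 364.0, 49.8]
tool_rot: [-0.0, 0.707, 0.707, 0.0]
contact_force: [0.5, 0.1, -1.0]
width: 0.138
finger_force: 30.0
```

Target z about 21.5.

>>> step_arm(
  steps=[
    {"x":0,"y":0.1,"z":1.2,"twist":0,"fingers":0.05},
    {"x":0,"y":0,"z":0.8,"twist":0,"fingers":0.05},
    {"x":0,"y":0,"z":0.5,"twist":0,"fingers":0.05},
    {"x":0,"y":0,"z":0.3,"twist":0,"fingers":0.05},
    {"x":0,"y":0,"z":0,"twist":0,"fingers":0.05},
    {"x":0,"y":0,"z":0,"twist":0,"fingers":0.05},
  ],
)

```text
clock: 17.0
tool_pos: [570.5, 364.0, 21.3]
tool_rot: [0.0, 0.707, 0.707, 0.0]
contact_force: [-1.1, 0.3, 2.6]
width: 0.136
finger_force: 30.0
```

>>> step_arm(
  steps=[
    {"x":0,"y":0,"z":0,"twist":0,"fingers":0.28},
    {"x":0,"y":0,"z":0,"twist":0,"fingers":0.28},
    {"x":0,"y":0,"z":0,"twist":0,"fingers":0.28},
    {"x":0,"y":0,"z":-0.5,"twist":0,"fingers":0.28},
    {"x":0,"y":0,"z":-1.5,"twist":0,"fingers":0.28},
    {"x":0,"y":0,"z":-3,"twist":0,"fingers":0.28},
    {"x":0,"y":0,"z":-4.5,"twist":0,"fingers":0.28},
    {"x":0,"y":0,"z":-5,"twist":0,"fingers":0.28},
  ],
)

```text
clock: 18.0
tool_pos: [570.3, 363.8, 168.4]
tool_rot: [0.0, 0.707, 0.707, 0.0]
contact_force: [1.1, -0.1, 1.0]
width: 0.278
finger_force: 0.0
```

>>> step_arm(
  steps=[
    {"x":-3.5,"y":-4.8,"z":0,"twist":0,"fingers":0.5},
    {"x":-3.5,"y":-4.8,"z":0,"twist":0,"fingers":0.5},
    {"x":-4.5,"y":-4.8,"z":0,"twist":0,"fingers":0.5},
    {"x":-4.6,"y":-4.8,"z":0,"twist":0,"fingers":0.5},
    {"x":-5,"y":0,"z":0,"twist":0,"fingers":0.5},
    {"x":-5,"y":0,"z":0,"twist":0,"fingers":0.5},
    {"x":-5,"y":0,"z":0,"twist":0,"fingers":0.5},
    {"x":-5,"y":0,"z":0,"twist":0,"fingers":0.5},
  ],
)

```text
clock: 19.0
tool_pos: [384.2, 6.3, 167.2]
tool_rot: [0.001, 0.707, 0.707, 0.001]
contact_force: [1.6, 0.4, -1.2]
width: 0.499
finger_force: 0.0
```

Run:
```python
from h import *
grab('side','s7')
C=cloud('s7');m=(abs(C[...,0]-571)<20)&(abs(C[...,1]-364)<30)&(C[...,2]>21)&(C[...,2]<60);q=C[m]
print(q.min(0),q.max(0),len(q))
a=cv2.imread('pics/s7.png');cv2.imwrite('pics/c7.png',cv2.resize(a[160:380,150:430],None,fx=2.8,fy=2.7,interpolation=cv2.INTER_CUBIC))
```

```text
[562.66875615 359.70776943  21.16442438] [574.89552065 371.17861785  44.04393239] 71
```

View pics/c7.png

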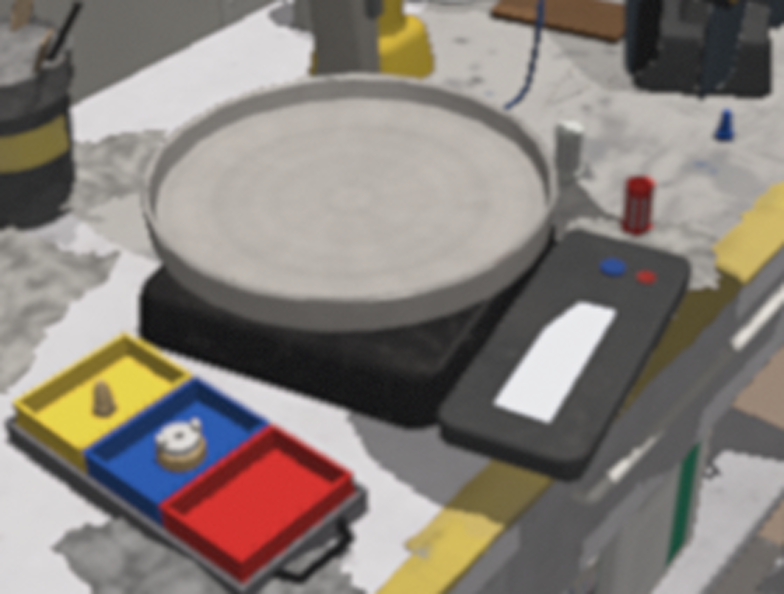

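Run:
```python
from h import *
p=np.array([498.5,370.3,168.4]);a=np.arctan2(p[1],p[0]);c,s=np.cos(a),np.sin(a)
for tag in('t3','s3'):
  q=(cloud(tag)-p).reshape(-1,3);q=q[np.isfinite(q[:,0])]
  q=np.c_[c*q[:,0]+s*q[:,1],-s*q[:,0]+c*q[:,1],q[:,2]]
  print(tag,'z: r-range, t-range of pts near axis')
  for z in range(60,440,20):
    k=q[(q[:,2]>z)&(q[:,2]<z+20)&(np.hypot(q[:,0],q[:,1])<130)]
    if len(k)>3: print(z,len(k),'r',k[:,0].min().round(),k[:,0].max().round(),'t',k[:,1].min().round(),k[:,1].max().round())
B=cloud('side0').reshape(-1,3);B=np.r_[B,cloud('top0').reshape(-1,3)]
B=B[(B[:,0]>480)&(B[:,0]<640)&(B[:,1]>-60)&(B[:,1]<100)&(B[:,2]>110)]
d=np.hypot(B[:,0]-505.6,B[:,1]+62.7)
for z in range(120,400,20):
  k=(B[:,2]>z)&(B[:,2]<z+20)
  if k.any(): i=d[k].argmin();print('bell',z,d[k][i].round(),B[k][i].round())
```

```text
t3 z: r-range, t-range of pts near axis
80 215 r -20.0 46.0 t -80.0 -30.0
100 376 r -11.0 69.0 t -85.0 -32.0
120 406 r 1.0 70.0 t -82.0 -34.0
160 4 r -17.0 -13.0 t -40.0 -39.0
200 14 r -28.0 5.0 t -49.0 -43.0
280 7 r -34.0 -27.0 t 35.0 40.0
300 375 r -51.0 -27.0 t -72.0 53.0
320 335 r -64.0 2.0 t -85.0 70.0
340 1186 r -65.0 11.0 t -86.0 68.0
360 2262 r -78.0 41.0 t -86.0 57.0
380 6016 r -112.0 35.0 t -83.0 67.0
400 3383 r -114.0 20.0 t -74.0 67.0
420 7 r -110.0 -106.0 t 59.0 60.0
s3 z: r-range, t-range of pts near axis
60 195 r -86.0 85.0 t -43.0 77.0
80 1424 r -88.0 87.0 t -58.0 79.0
100 1855 r -93.0 92.0 t -59.0 83.0
120 1806 r -92.0 90.0 t -65.0 83.0
140 761 r -54.0 28.0 t -12.0 49.0
160 1196 r -61.0 32.0 t -14.0 59.0
180 828 r -38.0 37.0 t -16.0 39.0
200 824 r -48.0 43.0 t -12.0 50.0
220 1253 r -48.0 46.0 t -12.0 50.0
240 1200 r -46.0 41.0 t -8.0 48.0
260 1345 r -47.0 42.0 t -6.0 48.0
280 980 r -50.0 40.0 t -51.0 72.0
300 1475 r -51.0 50.0 t -62.0 80.0
320 2058 r -61.0 59.0 t -64.0 85.0
340 2406 r -62.0 62.0 t -60.0 86.0
360 2663 r -104.0 60.0 t 62.0 86.0
380 110 r -102.0 31.0 t 74.0 82.0
bell 120 148.0 [625.  26. 131.]
bell 140 144.0 [616.  29. 154.]
bell 160 145.0 [616.  31. 180.]
bell 180 145.0 [618.  29. 181.]
bell 200 81.0 [565.  -8. 218.]
bell 220 81.0 [564.  -7. 220.]
bell 240 44.0 [528. -25. 260.]
bell 260 41.0 [533. -32. 269.]
bell 280 43.0 [543. -40. 286.]
bell 300 50.0 [551. -40. 301.]
bell 320 61.0 [562. -40. 322.]
bell 340 70.0 [570. -34. 341.]
bell 360 83.0 [579. -24. 363.]
bell 380 104.0 [588.   1. 383.]
```

>>> step_arm(
  steps=[
    {"x":-5,"y":0,"z":0,"twist":0,"fingers":1},
    {"x":-5,"y":0,"z":0,"twist":-10,"fingers":1},
    {"x":0,"y":0,"z":0,"twist":-10,"fingers":1},
    {"x":0,"y":0,"z":0,"twist":-10,"fingers":1},
    {"x":0,"y":0,"z":0,"twist":-10,"fingers":1},
    {"x":0,"y":0,"z":0,"twist":-10,"fingers":1},
    {"x":0,"y":0,"z":0,"twist":-10,"fingers":1},
    {"x":0,"y":0,"z":0,"twist":-10,"fingers":1},
  ],
)

```text
clock: 20.05
tool_pos: [384.6, -86.5, 167.0]
tool_rot: [0.001, 0.18, 0.984, -0.0]
contact_force: [-1.1, 0.3, 1.1]
width: 0.999
finger_force: 0.0
```

>>> step_arm(
  steps=[
    {"x":0,"y":0,"z":0,"twist":-10,"fingers":1},
    {"x":0,"y":0,"z":0,"twist":-10,"fingers":1},
    {"x":-3,"y":0,"z":0,"twist":0,"fingers":1},
    {"x":-3,"y":0,"z":0,"twist":0,"fingers":1},
    {"x":0,"y":0,"z":0,"twist":0,"fingers":1},
  ],
)

```text
clock: 20.68
tool_pos: [446.3, -87.8, 167.0]
tool_rot: [0.001, 0.009, 1.0, -0.0]
contact_force: [-0.7, 0.1, -0.8]
width: 0.997
finger_force: 0.0
```

>>> step_arm(
  steps=[
    {"x":-2.6,"y":-0.2,"z":2,"twist":-1,"fingers":1},
    {"x":-2.6,"y":-0.15,"z":3,"twist":0,"fingers":1},
    {"x":0,"y":0,"z":3,"twist":0,"fingers":1},
    {"x":0,"y":0,"z":2.5,"twist":0,"fingers":1},
    {"x":0,"y":0,"z":0,"twist":0,"fingers":1},
    {"x":0,"y":0,"z":0,"twist":0,"fingers":1},
  ],
)

```text
clock: 21.42
tool_pos: [496.3, -91.7, 62.3]
tool_rot: [0.0, 0.001, 1.0, -0.0]
contact_force: [0.2, -0.4, 0.9]
width: 0.996
finger_force: 0.0
```

Run:
```python
from h import *
from scipy.spatial.transform import Rotation as Ro
grab('wrist','w8');s=telemetry.state();print(s['tool_pos'],s['tool_rot'],s['contact_force'])
R=Ro.from_quat(s['tool_rot'][[1,2,3,0]]).as_matrix();C=cloud('w8');T=(C-s['tool_pos'])@R
m=(np.hypot(C[...,0]-505.6,C[...,1]+62.7)<25)&(C[...,2]>5)&(C[...,2]<52)
for z in(5,20,35,43,46):
  k=m&(abs(C[...,2]-z)<3)
  if k.any():print(z,k.sum(),C[k].min(0).round(1),C[k].max(0).round(1))
```

```text
[496.65315094 -91.8350504   62.46076107] [ 7.67130414e-04  1.03994710e-03  9.99999135e-01 -2.45146463e-04] [-0.23358676 -0.03126068  0.02121336]
5 283 [492.9 -74.8   5. ] [513.4 -49.9   8. ]
20 132 [494.5 -73.3  17.2] [506.8 -51.5  22.9]
35 156 [494.6 -73.3  32. ] [507.9 -54.5  37.9]
43 829 [494.2 -73.7  40.1] [513.4 -51.4  46. ]
46 1301 [494.4 -73.5  43. ] [513.4 -51.4  47.9]
```

View pics/w8.png

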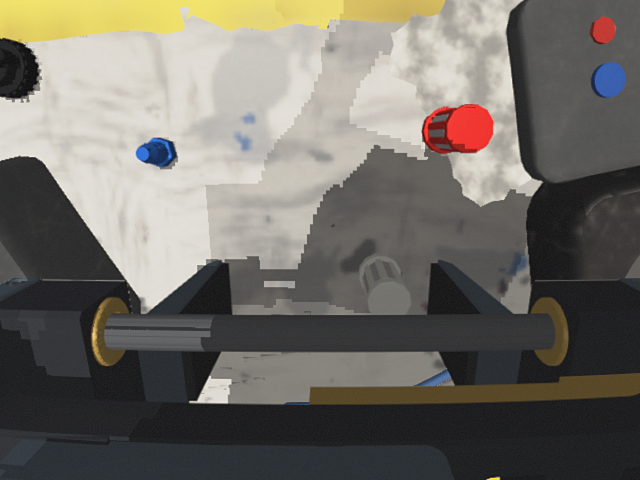

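>>> step_arm(
  steps=[
    {"x":0,"y":0,"z":1.5,"twist":0,"fingers":1},
    {"x":0,"y":0,"z":1.5,"twist":0,"fingers":1},
    {"x":0,"y":0,"z":1.2,"twist":0,"fingers":1},
    {"x":0,"y":0,"z":1,"twist":0,"fingers":1},
    {"x":0,"y":0,"z":0.6,"twist":0,"fingers":1},
    {"x":0,"y":0,"z":0,"twist":0,"fingers":1},
  ],
)

```text
clock: 22.22
tool_pos: [496.1, -91.6, 2.8]
tool_rot: [-0.0, 0.001, 1.0, 0.0]
contact_force: [-0.6, -0.2, 1.2]
width: 1.003
finger_force: 0.0
```

>>> step_arm(
  steps=[
    {"x":0,"y":0,"z":0,"twist":0,"fingers":0.85},
    {"x":0,"y":0,"z":0,"twist":0,"fingers":0.75},
    {"x":0,"y":0,"z":0,"twist":0,"fingers":0.65},
    {"x":0,"y":0,"z":0,"twist":0,"fingers":0.55},
    {"x":0,"y":0,"z":0,"twist":0,"fingers":0.45},
    {"x":0,"y":0,"z":0,"twist":0,"fingers":0.4},
    {"x":0,"y":0,"z":0,"twist":0,"fingers":0.35},
    {"x":0,"y":0,"z":0,"twist":0,"fingers":0.35},
  ],
)

```text
clock: 23.22
tool_pos: [496.3, -91.6, 3.2]
tool_rot: [0.0, 0.001, 1.0, 0.0]
contact_force: [0.0, 0.7, 0.0]
width: 0.349
finger_force: 0.1
```

Run:
```python
from h import *
grab('wrist','w9');s=telemetry.state();print(s['tool_pos'],s['contact_force'],s['width'],s['finger_force'])
C=cloud('w9')
m=(np.hypot(C[...,0]-502,C[...,1]+85)<30)&(C[...,2]>38)&(C[...,2]<50)&(abs(C[...,1]+92)<14)
print(m.sum(),C[m].min(0).round(1),C[m].max(0).round(1))
a=cv2.imread('pics/w9.png');cv2.imwrite('pics/c9.png',cv2.resize(a[200:400,200:440],None,fx=2,fy=2))
```

```text
[496.24563184 -91.63062752   3.1607666 ] [0.34933294 0.50821699 0.31997467] 0.3521830077655982 0.12853841297328472
1924 [ 499.2 -100.3   40.8] [514.8 -78.   47.6]
```

View pics/c9.png

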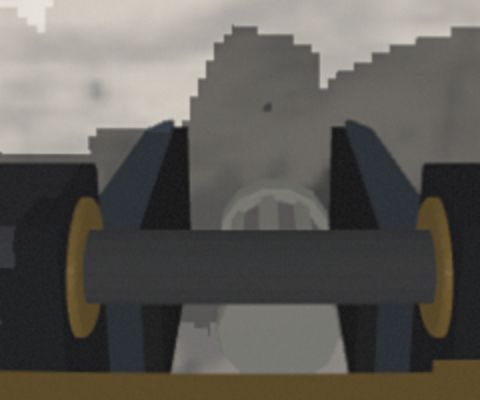

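>>> step_arm(
  steps=[
    {"x":-0.4,"y":0,"z":0,"twist":0,"fingers":0.35},
    {"x":-0.4,"y":0,"z":0,"twist":0,"fingers":0.35},
    {"x":0,"y":-0.5,"z":0,"twist":0,"fingers":0.35},
    {"x":0,"y":-0.7,"z":0,"twist":0,"fingers":0.35},
    {"x":0,"y":-0.7,"z":0,"twist":0,"fingers":0.35},
    {"x":-0.5,"y":0,"z":0,"twist":0,"fingers":0.37},
    {"x":0,"y":0,"z":-1,"twist":0,"fingers":0.37},
    {"x":0,"y":0,"z":0,"twist":0,"fingers":0.37},
  ],
)

```text
clock: 24.28
tool_pos: [509.7, -110.6, 14.0]
tool_rot: [0.001, 0.001, 1.0, -0.0]
contact_force: [0.8, -0.8, 0.3]
width: 0.37
finger_force: 0.0
```

Run:
```python
from h import *
grab('wrist','wa');s=telemetry.state();print(s['tool_pos'],s['contact_force'],s['width'],s['finger_force'])
C=cloud('wa')
m=(np.hypot(C[...,0]-507,C[...,1]+110)<30)&(C[...,2]>38)&(C[...,2]<50)&(abs(C[...,1]-s['tool_pos'][1])<15)
print(m.sum(),C[m].min(0).round(1),C[m].max(0).round(1))
```

```text
[ 509.47767354 -110.54590662   13.68235075] [-0.88879796  0.3814429  -0.52992302] 0.3728877384905298 0.0
1335 [ 493.3 -120.5   38.1] [504.3 -98.2  48.1]
```

>>> step_arm(
  steps=[
    {"x":0.4,"y":0.1,"z":0,"twist":0,"fingers":0.37},
    {"x":0,"y":0,"z":0,"twist":0,"fingers":0.3},
    {"x":0,"y":0,"z":0,"twist":0,"fingers":0.1},
    {"x":0,"y":0,"z":0,"twist":0,"fingers":0.1},
    {"x":0,"y":0,"z":0,"twist":0,"fingers":0.1},
    {"x":0,"y":0,"z":0,"twist":0,"fingers":0.1},
  ],
)

```text
clock: 25.08
tool_pos: [505.2, -109.7, 13.1]
tool_rot: [-0.0, 0.001, 1.0, 0.0]
contact_force: [0.4, 0.5, 0.2]
width: 0.221
finger_force: 30.0
```

>>> step_arm(
  steps=[
    {"x":0,"y":0,"z":-1.5,"twist":0,"fingers":0.1},
    {"x":0,"y":0,"z":-3,"twist":0,"fingers":0.1},
    {"x":3,"y":0,"z":-1,"twist":0,"fingers":0.1},
    {"x":4.5,"y":0,"z":-2,"twist":0,"fingers":0.1},
    {"x":4.5,"y":0,"z":-5,"twist":0,"fingers":0.1},
    {"x":0,"y":0,"z":-4,"twist":10,"fingers":0.1},
    {"x":0,"y":0,"z":0,"twist":10,"fingers":0.1},
    {"x":0,"y":0,"z":0,"twist":10,"fingers":0.1},
  ],
)

```text
clock: 26.08
tool_pos: [388.6, -109.6, 176.1]
tool_rot: [0.001, 0.263, 0.965, -0.0]
contact_force: [-0.1, 0.2, -0.8]
width: 0.223
finger_force: 30.0
```

>>> step_arm(
  steps=[
    {"x":0,"y":0,"z":0,"twist":10,"fingers":0.1},
    {"x":0,"y":0,"z":0,"twist":10,"fingers":0.1},
    {"x":0,"y":0,"z":0,"twist":10,"fingers":0.1},
    {"x":0,"y":0,"z":0,"twist":10,"fingers":0.1},
    {"x":0,"y":0,"z":0,"twist":10,"fingers":0.1},
    {"x":0,"y":0,"z":0,"twist":10,"fingers":0.1},
    {"x":0,"y":0,"z":0,"twist":0,"fingers":0.1},
  ],
)

```text
clock: 26.95
tool_pos: [388.3, -109.4, 175.3]
tool_rot: [0.0, 0.708, 0.707, 0.0]
contact_force: [0.6, -0.7, -0.9]
width: 0.225
finger_force: 30.0
```

>>> step_arm(
  steps=[
    {"x":4,"y":0,"z":0,"twist":0,"fingers":0.1},
    {"x":5,"y":0,"z":0,"twist":0,"fingers":0.1},
    {"x":5,"y":0,"z":0,"twist":0,"fingers":0.1},
    {"x":5,"y":0,"z":0,"twist":0,"fingers":0.1},
    {"x":5,"y":0,"z":0,"twist":0,"fingers":0.1},
    {"x":5,"y":0,"z":0,"twist":0,"fingers":0.1},
    {"x":5,"y":1,"z":0,"twist":0,"fingers":0.1},
    {"x":5,"y":1.2,"z":0,"twist":0,"fingers":0.1},
  ],
)

```text
clock: 27.95
tool_pos: [411.1, 282.4, 175.3]
tool_rot: [0.0, 0.706, 0.708, 0.0]
contact_force: [1.6, -0.2, -1.0]
width: 0.223
finger_force: 30.0
```

>>> step_arm(
  steps=[
    {"x":5,"y":1.2,"z":0,"twist":0,"fingers":0.1},
    {"x":3.8,"y":1.2,"z":0,"twist":0,"fingers":0.1},
    {"x":0,"y":0,"z":0,"twist":0,"fingers":0.1},
    {"x":0,"y":0,"z":3,"twist":0,"fingers":0.1},
    {"x":0,"y":0,"z":5,"twist":0,"fingers":0.1},
    {"x":0,"y":0,"z":3,"twist":0,"fingers":0.1},
    {"x":0,"y":0,"z":1,"twist":0,"fingers":0.1},
    {"x":0,"y":0,"z":0,"twist":0,"fingers":0.1},
  ],
)

```text
clock: 28.95
tool_pos: [435.4, 368.2, 55.1]
tool_rot: [0.0, 0.707, 0.707, -0.0]
contact_force: [0.0, -0.3, -0.2]
width: 0.224
finger_force: 30.0
```

>>> step_arm(
  steps=[
    {"x":0,"y":0,"z":1.2,"twist":0,"fingers":0.1},
    {"x":0,"y":0,"z":0.7,"twist":0,"fingers":0.1},
    {"x":0,"y":0,"z":0.4,"twist":0,"fingers":0.1},
    {"x":0,"y":0,"z":0.2,"twist":0,"fingers":0.1},
    {"x":0,"y":0,"z":0,"twist":0,"fingers":0.1},
    {"x":0,"y":0,"z":0,"twist":0,"fingers":0.1},
  ],
)

```text
clock: 29.7
tool_pos: [435.5, 368.6, 29.8]
tool_rot: [0.0, 0.708, 0.706, 0.0]
contact_force: [-0.5, 0.4, 2.6]
width: 0.225
finger_force: 30.0
```

>>> step_arm(
  steps=[
    {"x":0,"y":0,"z":0,"twist":0,"fingers":0.35},
    {"x":0,"y":0,"z":0,"twist":0,"fingers":0.35},
    {"x":0,"y":0,"z":0,"twist":0,"fingers":0.35},
    {"x":0,"y":0,"z":-0.5,"twist":0,"fingers":0.35},
    {"x":0,"y":0,"z":-1.5,"twist":0,"fingers":0.35},
    {"x":0,"y":0,"z":-3,"twist":0,"fingers":0.35},
    {"x":0,"y":0,"z":-4.5,"twist":0,"fingers":0.35},
    {"x":0,"y":0,"z":-5,"twist":0,"fingers":0.35},
  ],
)

```text
clock: 30.7
tool_pos: [435.1, 368.3, 176.8]
tool_rot: [-0.0, 0.708, 0.706, -0.0]
contact_force: [1.2, 0.3, 0.1]
width: 0.35
finger_force: 0.0
```

>>> step_arm(
  steps=[
    {"x":-4,"y":-1,"z":-1,"twist":0,"fingers":0.35},
    {"x":-5,"y":-1,"z":0,"twist":0,"fingers":0.35},
    {"x":-5,"y":-1,"z":0,"twist":0,"fingers":0.35},
    {"x":-5,"y":0,"z":0,"twist":0,"fingers":0.35},
    {"x":-4,"y":0,"z":0,"twist":0,"fingers":0.35},
    {"x":0,"y":0,"z":0,"twist":0,"fingers":0.35},
    {"x":0,"y":0,"z":0,"twist":0,"fingers":0.35},
  ],
)

```text
clock: 31.58
tool_pos: [405.2, 138.8, 185.3]
tool_rot: [0.0, 0.708, 0.706, 0.001]
contact_force: [0.6, -0.0, -0.5]
width: 0.348
finger_force: 0.0
```

Run:
```python
from h import *
grab('side','sb');s=telemetry.state();print(s['tool_pos'],s['contact_force'])
C=cloud('sb');m=(abs(C[...,0]-435)<20)&(abs(C[...,1]-368)<30)&(C[...,2]>38)&(C[...,2]<90);q=C[m];print(q.min(0),q.max(0),len(q))
a=cv2.imread('pics/sb.png');cv2.imwrite('pics/cb.png',cv2.resize(a[160:380,150:450],None,fx=2.6,fy=2.6,interpolation=cv2.INTER_CUBIC))
```

```text
[405.13642272 139.16197292 185.13370385] [ 0.53733757 -0.32479398 -0.08691519]
[423.57039955 356.67760528  38.04898569] [447.76556138 379.54204278  64.60278048] 267
```

View pics/cb.png

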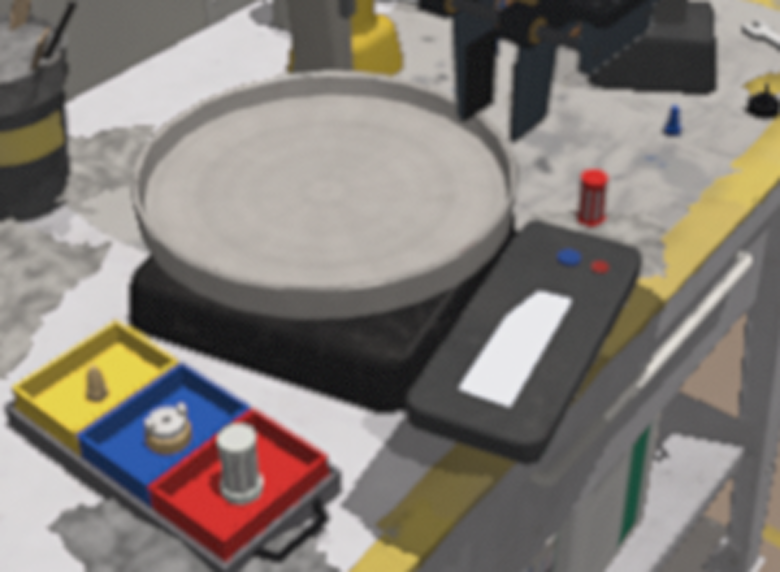

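All three parts stand upright in the right bins: nozzle in yellow at (95,385), air cap in blue at (167,425) and white filter in red at (238,465). The look-alikes are still in place and the robot touches nothing.

```bash
python3 -c "
from workcell import workorder
print(workorder.finish_job())"
```

```text
the job is handed in; nothing more can be done
None
```

The job is handed in: the air cap is in the blue bin, the nozzle in the yellow and the white filter in the red, each standing upright, with the look-alikes left alone; the robot's clock read about 32 s.

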